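# Re-chuck a bearing block in the drill vise

### The job

The black bearing block has just had its end drilled and still stands on end between the open jaws of the vise: push it over onto its side, bearing face up, pushing near its top so that it tips without skidding along the bed, and never lift it off the vise. Then slide it along until its end bears firmly on the work stop, and after that push the sliding jaw in until the block is nipped firmly and squarely between the jaws, still against the stop. Use steady, moderate force so that nothing is bruised, and leave the other things on the bench where they are.

Things in the scene. Friction and masses are not known exactly. Their poses are not given: they have to be found in the camera images.
- vise: Low blue-grey drill vise, fixed to the bench. Origin: on its underside at mid-length of the jaws. x runs along the jaws, away from the robot, to the work stop; y points from the fixed jaw to the sliding jaw. Its bed, 38 mm above the origin, spans x -90 to 90, y -98 to 152 mm (64 mm wide slot along y at x = 0). Ears with bolts, 21 mm high, reach x = -122 and 122 mm near y = 27 mm.
- bed (a point): Middle of the vise's bed surface, 38 mm above the vise's origin. Oiled steel: the block slides on it easily (friction coefficient about 0.2 to 0.28), so a push lower than about 100 mm above the bed may make the standing block skid instead of tip.
- fixed_jaw: The jaw that does not move, with its steel plate. Origin and axes as the vise. Its gripping face is the plane y = -60 mm, x -90 to 90 mm, from the bed to 30 mm above it; the casting behind reaches to y = -100 mm.
- work_stop: Adjustable steel end stop on the far end of the fixed jaw: a flange and a stop bar on a rod, locked by hand. Origin and axes as the vise. The bar's face looks to -x, y from -97 to 3 mm, 4 to 26 mm above the bed, but its setting is not reported: it stands anywhere from x = 95 to 121 mm and must be felt for. Bear on it with some 4 to 15 N, never more than 22 N.
- jaw_plate: Steel plate on the sliding jaw. Origin: on its gripping face (which looks to the vise's -y), mid-length, at bed height; axes as the vise. 180 mm long in x; plate and casting together are 45 mm thick in y and rise from 2 to 30 mm above the bed. Screw and T-handle run out at its back below bed level. The jaws must never squeeze the block with more than 35 N.
- jaw_back (a point): Middle of the sliding jaw's flat back face (172 mm long, 28 mm high), 16 mm above the bed: push here, or up to 60 mm to either side along x, towards the vise's -y.
- jaw_slide (a joint): How far the sliding jaw is pushed in, m: 0 = fully open, 100 mm between the jaw faces; 0.050 = 50 mm between them; at most 0.095. It slides with about 4 N of drag and stays where left. For a firm nip 6 to 15 N must reach the block, over and above the drag of the jaw and of the block (up to 3 N).
- block: Black aluminium bearing block, 0.55 to 0.9 kg, 36 (its x) by 50 (y) by 125 mm (z). Origin: centre of the end it stands on at first. Two flush steel bearings on its -x face, which looks to the robot. Tipped to the vise's +x it lies bearings up, z towards the stop, origin 18 mm above the bed at the end nearest the robot; it is then 5 to 50 mm short of the stop. Never push it with over 22 N.
- block_mid (a point): The block's centre, half way up its length (62.5 mm from its origin).
- driver: Bystander: green and black power screwdriver, about 230 mm long, 50 mm high. Origin under its middle.
- c_clamp: Bystander: blue C-clamp lying flat, about 120 by 150 mm, 25 mm high.
- side_plate: Bystander: black plate 240 by 100 by 8 mm with two bearings, lying flat.
- bearing_a: Bystander: loose ball bearing, 32 mm across, 9 mm high.
- bearing_b: Bystander: loose ball bearing, 32 mm across, 9 mm high.
- hex_key: Bystander: steel hex key, 110 mm long, 6 mm high.
- mallet: Bystander: mallet with black head and orange handle, 260 mm long.
- oil_bottle: Bystander: white oil bottle with red cap, 52 mm across, 150 mm high, standing.

How it is judged:
On the way, in this order (a step that is already met when the one before it is completed fails the run):
1. the block lies on the vise bed with its bearing face up (angle between block's own x axis and vertical above 3.04 rad and z of block_mid in the frame of vise below 0.06 m and linear speed of block below 0.02 m/s), for 0.2 s.
2. the block's end is pressed on the work stop with at least 3 N (contact force between block and work_stop above 3 N), for 0.2 s.
3. the block is nipped between both jaws with at least 5 N (contact force between block and jaw_plate above 5 N and contact force between block and fixed_jaw above 5 N), for 0.2 s.
At the end, for the whole second after the job is handed in: The block lies still on the vise bed, bearing face up within 3 degrees, parallel to the jaws within 1.4 degrees, its end within 2.5 mm of the work stop and its side within 1.7 mm of the fixed jaw; the sliding jaw is closed on it (slide beyond 48.3 mm) and still bears on it with at least 1 N (angle between block's own x axis and vertical above 3.09 rad and angle between the z axis of block and the x axis of vise, either way round below 0.025 rad and z of stop_bar_c0 in the frame of block below 0.1325 m and y of block_mid in the frame of vise between -0.037 and -0.0333 m and z of block_mid in the frame of vise below 0.058 m and value of joint jaw_slide above 0.0483 m and linear speed of block below 0.01 m/s and contact force between block and jaw_plate above 1 N); the robot touches nothing.
It fails at once if the robot pushes the block, or the block is driven against the work stop, with more than 22 N (contact force between block and the arm above 22 N or contact force between block and the fingers above 22 N or contact force between block and work_stop above 22 N).
It fails at once if the block skids more than 20 mm along the bed while still upright (distance of block from where it was at the start of the episode above 0.02 m and angle between block's own z axis and vertical below 0.25 rad).
It fails at once if a jaw squeezes the block with more than 35 N (contact force between block and jaw_plate above 35 N or contact force between block and fixed_jaw above 35 N).
It fails at once if the block is lifted off the vise bed (z of block_mid in the frame of vise above 0.115 m).
It fails at once if a bystander on the bench is moved more than 20 mm (distance of any of driver, c_clamp, side_plate, bearing_a, bearing_b, hex_key, mallet, oil_bottle from where it was at the start of the episode above 0.02 m).
It also fails if it takes over 72 s, if anything falls off the work surface, if the arm or the gripper's body presses on something with over 40 N, if the wrist force passes 120 N, or if a joint passes its speed limit or range.

### The arm

A 6-joint arm with a two-finger parallel gripper is mounted at the origin on the work surface. World frame = base frame: x ahead of the robot, y to its left, z up, the work surface at z = 0. Lengths are in m, angles in rad, forces in N, time in s.
With the tool pointing down it reaches from about 0.25 to 0.8 m from the base axis. Payload 3.9 kg.
Tool frame: the origin (TCP) lies midway between the tips of the shut fingers; the grasp point (between the pads) lies 19 mm behind it; z points along the fingers, y is the line along which they close (so a half turn about z gives the same grasp; the last joint's range is limited). The gripper opens to 85 mm and grips with 20 to 120 N. Pads are 22 mm wide; open, the fingers measure 114 mm over their backs; the gripper's body (76 mm by 85 mm) begins 54 mm behind the grasp point. The pads swing forward as they close: fully open they stand 13 mm farther back than shut.
Start: joints at [-1.121, 0.26, -0.138, 1.173, 0, 1.571], TCP at [0.228, -0.473, 0.231] pointing down, gripper open.
Joint ranges: [-2.78, 2.78], [-0.83, 1.72], [-1.28, 1.37], [-1.9, 2.12], [-1.57, 1.48], [-3.14, 3.14]. Speed limits (rad/s): [2.57, 2.57, 3.14, 3.14, 3.14, 3.14].

### API

Orientations are given as a unit quaternion [w, x, y, z].
In Python, from workcell import ctrl, optics gives the robot as it stands.
- The arm moves only by the tool servo_tool, never from a script. Its argument "motion" is a list of rows, each a list of 5 numbers: the shift along the tool's x, y, z in units of 60 mm (1.0 is 60 mm), then the turn about the tool's z in units of 10 degrees (1.0 is 10 degrees), then the finger opening in mm, from 0 to 85.4. A call has 1 to 10 rows; each row is the pose to reach, as a shift and turn from the pose commanded when the call began, along the tool's axes at that moment; what a row does not reach only later rows make up. A row lasts 1/8 s, in which the tool goes at most 62.5 mm and 10.7 degrees, less where a joint would pass 70% of its speed; a pose out of reach is approached as far as the arm can. A call with a gripper value outside its range is refused whole. The fingers move at their own pace and stop on an object; the grip force is fixed at half the most. Time passes only in rows, so rows that repeat a pose let the fingers close. It gives the time, the measured TCP pose, the force, the opening and the grip force at its end, in the units of the state.
- ctrl.state(): the state, without advancing time (a new reading comes with each control period).
- optics.read_camera(name): name is "scene" or "side" or "wrist"; returns the picture (480x640x3 uint8, red, green, blue); there is no depth.
- optics.camera_model(name): a dict with "fx", "fy", "cx", "cy" (pixels), "k1" (the pictures are not rectified: a ray, as slopes to the right and down, at radius r is drawn at 1 + k1 r^2 times it, then the intrinsics apply), "R" (3x3) and "t" (3): a world point X has camera coordinates R X + t; the wrist camera has in their place "T_tool_cam" (4x4, takes a point from camera to tool coordinates, whose origin is the TCP and whose axes are the flange's). Camera axes: x right, y down, z forward; pixel columns grow to the right and rows downward; lengths in m; the calibration is good to about 2 mm. A picture is of the moment at which its call begins: read the wrist's pose just before it. camera_model takes no time and is no camera call.
- ctrl.close_job(): hands the job in; it is judged then, once.
The state is a dict: "time_s": time; "joint_positions": joint angles; "joint_vel": joint speeds; "effort": joint torques, N m; "tcp_pos": TCP position; "orientation": TCP orientation; "wrist_force": force on the tool from outside, world axes, zero at the start; "ft_torque": the same for the moment, N m; "opening": finger opening in m; "grip_force": force on a finger pad.
Only numpy, scipy, OpenCV 4.12 (cv2) and the standard library are available. Lean on these libraries where they do the work, as an engineer would, in place of code of your own. Each camera call takes 0.05 s, during which the arm holds its last target. There are 200 camera calls.

## Working session

There is one attempt and no reset: what is moved stays moved. The work goes in short steps, Python scripts to look and compute and a tool call to move; the robot and the scene stay as the last step left them, time stands still between calls to the robot, and variables do not carry over. Pictures are saved under pics/ and viewed, at most 10 in all, crops included, and the job is handed in when it is done.

Besides the shell and the picture viewer there is one more tool, called after "Request:" as name([rows], argument=value, ...), one row to a line, values as JSON. servo_tool: Moves the arm, as the interface text tells. Its arguments: {"type":"object","properties":{"motion":{"type":"array"}},"required":["motion"]}

```bash
mkdir -p pics
cat > h.py <<'E'
import numpy as np, cv2
from workcell import ctrl, optics
from scipy.spatial.transform import Rotation as Ro
def snap(n,f):
    im=optics.read_camera(n); cv2.imwrite('pics/'+f,im[:,:,::-1]); return im
def ray(cam,u,v):
    m=optics.camera_model(cam)
    p=np.array([(u-m['cx'])/m['fx'],(v-m['cy'])/m['fy']]); q=p.copy()
    for _ in range(20): q=p/(1+m['k1']*(q@q))
    R=np.array(m['R']);t=np.array(m['t'])
    return -R.T@t, R.T@np.array([q[0],q[1],1])
def atz(cam,u,v,z):
    o,d=ray(cam,u,v); return o+d*(z-o[2])/d[2]
def proj(cam,X):
    m=optics.camera_model(cam); c=np.array(m['R'])@np.array(X)+np.array(m['t']); q=c[:2]/c[2]; q=q*(1+m['k1']*(q@q))
    return q*[m['fx'],m['fy']]+[m['cx'],m['cy']]
E
python3 - <<'E'
from h import *
s=ctrl.state(); print(s)
snap('scene','a.png'); snap('side','b.png')
for n in('scene','side'):
    o,d=ray(n,320,240); print(n,o,d)
E
```

```text
{'time_s': 0.0, 'joint_positions': array([-1.12101043e+00,  2.60653642e-01, -1.39407511e-01,  1.17267774e+00,
       -1.07193263e-06,  1.57082865e+00]), 'joint_vel': array([ 1.13498565e-05,  2.62194411e-04,  1.77057559e-03, -8.95665156e-04,
       -3.49778433e-04,  4.87640150e-04]), 'effort': array([ 1.75652494e-04, -4.05680144e+01,  2.53921688e+01,  1.87582767e-02,
        3.24740768e-05, -1.07981826e-06]), 'tcp_pos': array([ 0.22795475, -0.47216108,  0.23046627]), 'orientation': array([-9.46703390e-04,  9.74821130e-01,  2.22986146e-01, -2.17136350e-04]), 'wrist_force': array([ 0.26905592, -0.45131033, -0.59493381]), 'ft_torque': array([ 0.00973063, -0.0367354 , -0.01872493]), 'grip_force': 0.0, 'opening': 0.08512162823406882}
scene [1.11485056 0.66888375 0.74135864] [-0.53273379 -0.61762742 -0.5785662 ]
side [ 0.10463895 -1.29812187  1.01128196] [ 0.25840653  0.78787831 -0.55901855]
```

View pics/a.png

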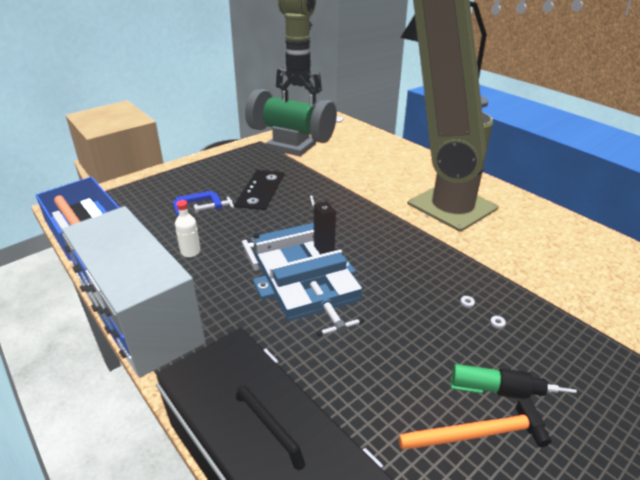

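View pics/b.png

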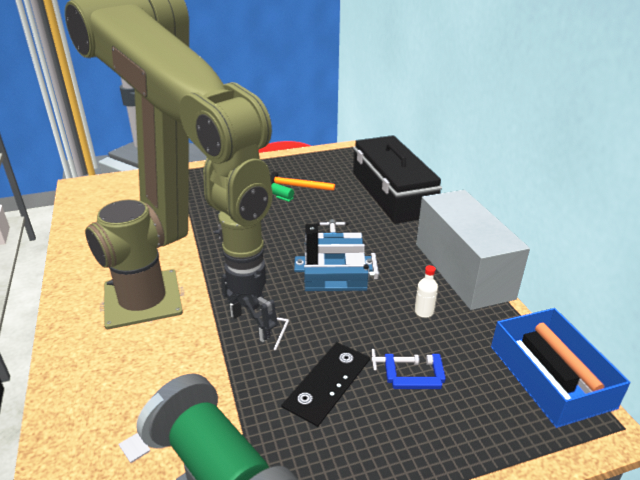

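The scene view shows the vise around (305,270) with the block standing at (324,228). The side view shows the vise around (335,262) with the block at (312,243). I'll enlarge both.

Run:
```python
from h import *
a=cv2.imread('pics/a.png')[190:340,230:380]; b=cv2.imread('pics/b.png')[205:305,280:400]
cv2.imwrite('pics/a2.png',cv2.resize(a,(600,600),interpolation=cv2.INTER_CUBIC))
cv2.imwrite('pics/b2.png',cv2.resize(b,(720,600),interpolation=cv2.INTER_CUBIC))
```

```text
(no output)
```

View pics/a2.png

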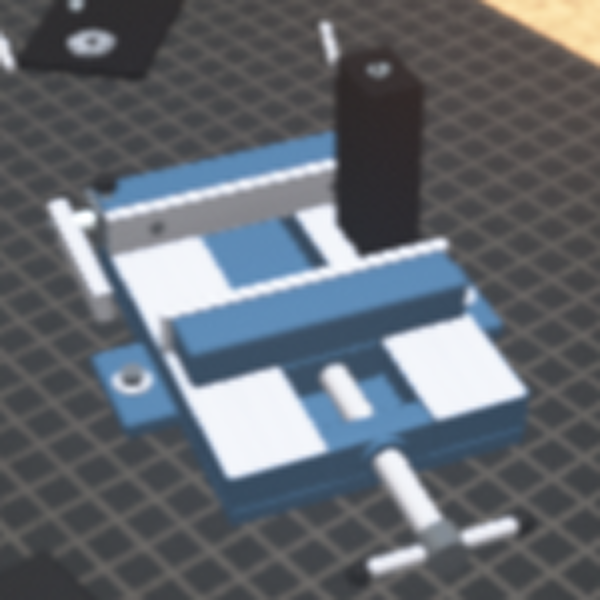

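View pics/b2.png

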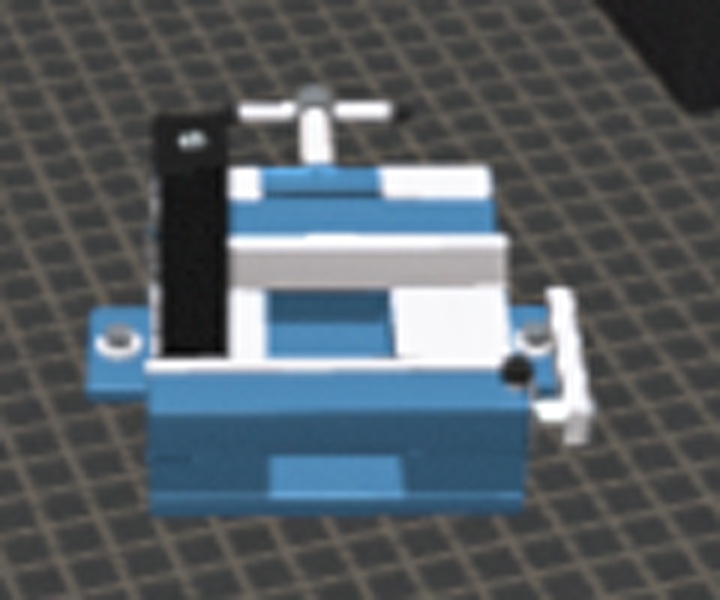

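The crops give usable corners. In a2 the bed corners are at (232,478) and (525,392), the jaw plate top runs (165,320)–(447,243), and the block's top hole is at (378,69). In b2 the fixed plate top runs (146,365)–(518,365), and the block's top hole is at (192,140).

```bash
cat >> h.py <<'E'
def V(p,P):
    c,s=np.cos(p[2]),np.sin(p[2]); return np.array([p[0]+c*P[0]-s*P[1],p[1]+s*P[0]+c*P[1],P[2]])
E
python3 - <<'E'
from h import *
from scipy.optimize import least_squares
A=lambda u,v:np.array([u/4+230-.4,v/4+190-.4]); B=lambda u,v:np.array([u/6+280-.4,v/6+205-.4])
pts=[('scene',A(232,478),(.09,.152,.038)),('scene',A(525,392),(-.09,.152,.038)),('scene',A(165,320),(.09,.04,.068)),
('scene',A(447,243),(-.09,.04,.068)),('scene',A(105,218),(.09,-.06,.068)),
('side',B(146,363),(-.09,-.06,.068)),('side',B(518,363),(.09,-.06,.068)),('side',B(507,238),(.09,.04,.068)),('side',B(491,168),(.09,.152,.038)),
('side',B(152,514),(-.09,-.1,0)),('side',B(522,512),(.09,-.1,0))]
f=lambda p:np.concatenate([proj(c,V(p,P))-q for c,q,P in pts])
r=least_squares(f,[.5,-.1,0],loss='soft_l1');p=r.x;print(p,np.degrees(p[2]));print(f(p).reshape(-1,2).round(1))
np.save('p.npy',p)
c,s=np.cos(p[2]),np.sin(p[2]);M=np.array([[c,s],[-s,c]])
for cam,q in(('scene',A(378,69)),('side',B(192,140))):
    w=atz(cam,*q,.163);print(cam,'hole',w,M@(w[:2]-p[:2]))
for q in((155,115),(228,115),(228,167),(158,167)):
    w=atz('side',*B(*q),.163);print('top',M@(w[:2]-p[:2]))
for q in((337,52),(378,45),(420,85),(365,97)):
    w=atz('scene',*A(*q),.163);print('topA',M@(w[:2]-p[:2]))
for q in((160,356),(228,356)):
    o,d=ray('side',*B(*q)); w=atz('side',*B(*q),.068);print('plateline',M@(w[:2]-p[:2]))
s=ctrl.state()
R=Ro.from_quat(np.roll(s['orientation'],-1)).as_matrix();print(R.round(3))
th=p[2]
g=V(p,(-.15,-.03,.15));print('pre',g)
print(s['time_s'])
E
```

```text
[ 0.55995633 -0.04762219 -0.29326775] -16.803004261454664
[[-0.2  1.2]
 [ 1.   1. ]
 [-1.  -0.4]
 [-0.4  0.5]
 [ 0.9  1.4]
 [ 0.1  0.4]
 [ 0.8 -0.3]
 [-0.4  0.8]
 [-1.2  0.5]
 [-0.6  2.6]
 [ 0.2  2.2]]
scene hole [ 0.48677012 -0.04576044  0.163     ] [-0.07059968 -0.01937456]
side hole [ 0.49305104 -0.03685456  0.163     ] [-0.06716146 -0.00903322]
top [-0.08469672  0.01345782]
top [-0.04968901  0.01282055]
top [-0.05052606 -0.03271409]
top [-0.08329848 -0.03211553]
topA [-0.05585817 -0.04685415]
topA [-0.08195958 -0.0448703 ]
topA [-0.08595357  0.00655325]
topA [-0.05097529  0.00617556]
plateline [-0.08348686 -0.052375  ]
plateline [-0.0508953  -0.05297676]
[[ 0.901  0.435 -0.001]
 [ 0.435 -0.901  0.002]
 [-0.    -0.002 -1.   ]]
pre [ 0.40768822 -0.03297902  0.15      ]
0.1
```

```bash
cat >> h.py <<'E'
p=np.load('p.npy')
def go(P):
    "tool shift in 60mm units and turn so tool x -> given vise pose"
    s=ctrl.state();R=Ro.from_quat(np.roll(s['orientation'],-1)).as_matrix()
    w=V(p,P);d=R.T@(w-s['tcp_pos'])/.06
    yaw=np.degrees(np.arctan2(R[1,0],R[0,0]))
    return w.round(4),d.round(3),'turn to align x',round((yaw-np.degrees(p[2]))/10,2)
def where():
    s=ctrl.state();c,sn=np.cos(p[2]),np.sin(p[2]);M=np.array([[c,sn],[-sn,c]])
    R=Ro.from_quat(np.roll(s['orientation'],-1)).as_matrix()
    print(round(s['time_s'],2),'vise',(M@(s['tcp_pos'][:2]-p[:2])*1000).round(1),'z',round(s['tcp_pos'][2]*1000,1),'Fv',(M@s['wrist_force'][:2]).round(2),'yawerr',np.degrees(np.arctan2(R[1,0],R[0,0])-p[2]).round(2),'j',s['joint_positions'].round(2))
E
python3 - <<'E'
from h import *
where();print(go((-.13,-.0145,.148)))
E
```

```text
0.1 vise [-195.1 -502.4] z 230.5 Fv [-0.35 -0.17] yawerr 42.57 j [-1.12  0.26 -0.14  1.17 -0.    1.57]
(array([ 0.4313, -0.0239,  0.148 ]), array([ 6.3  , -5.252,  1.385]), 'turn to align x', np.float64(4.26))
```

Request:
servo_tool([
  [0.63, -0.52, 0, 0.43, 0],
  [1.26, -1.05, 0, 0.86, 0],
  [1.9, -1.58, 0, 1.3, 0],
  [2.55, -2.1, 0, 1.7, 0],
  [3.2, -2.65, 0, 2.15, 0],
  [3.8, -3.2, 0, 2.6, 0],
  [4.45, -3.7, 0, 3.0, 0],
  [5.1, -4.25, 0, 3.45, 0],
  [5.7, -4.75, 0, 3.85, 0],
  [6.3, -5.25, 0, 4.26, 0],
])

```text
time_s: 1.35
tcp_pos: [0.4193, -0.0783, 0.2311]
orientation: [-0.025, 0.994, -0.11, 0.002]
wrist_force: [0.1, 0.0, -0.9]
opening: 0.0
grip_force: 0.0
```

Run:
```python
from h import *
where();print(go((-.125,-.0145,.148)))
```

```text
1.35 vise [-125.8  -70. ] z 231.1 Fv [0.08 0.05] yawerr 4.14 j [-0.22  0.09 -0.35  1.13  0.05  3.14]
(array([ 0.4361, -0.0254,  0.148 ]), array([ 0.084, -0.851,  1.429]), 'turn to align x', np.float64(0.41))
```

Request:
servo_tool([
  [0, 0, 0, -1, 0],
  [0, 0, 0, -2, 0],
  [0, 0, 0, -3, 0],
  [0, 0, 0, -4, 0],
  [0, 0, 0, -5, 0],
  [0, 0, 0, -6, 0],
  [0, 0, 0, -7, 0],
  [0, 0, 0, -8, 0],
  [0, 0, 0, -9, 0],
  [0, 0, 0, -9, 0],
])

```text
time_s: 2.6
tcp_pos: [0.4186, -0.0813, 0.231]
orientation: [-0.016, 0.783, 0.621, 0.018]
wrist_force: [-0.6, 0.8, -0.1]
opening: 0.0001
grip_force: 0.0
```

Run:
```python
from h import *
where();print(go((-.13,-.0145,.148)))
```

```text
2.6 vise [-125.6  -73.2] z 231.0 Fv [-0.8   0.61] yawerr 93.63 j [-0.23  0.09 -0.35  1.13  0.05  1.57]
(array([ 0.4313, -0.0239,  0.148 ]), array([ 0.912, -0.008,  1.43 ]), 'turn to align x', np.float64(9.36))
```

Request:
servo_tool([
  [0.15, 0, 0, -1, 0],
  [0.3, 0, 0, -2, 0],
  [0.45, 0, 0, -3, 0],
  [0.6, 0, 0, -4, 0],
  [0.75, 0, 0, -5, 0],
  [0.9, 0, 0.2, -6, 0],
  [0.9, 0, 0.4, -7, 0],
  [0.9, 0, 0.7, -8, 0],
  [0.9, 0, 1.0, -8.64, 0],
  [0.9, 0, 1.0, -8.64, 0],
])

```text
time_s: 3.85
tcp_pos: [0.4301, -0.0253, 0.1728]
orientation: [-0.001, 0.146, 0.989, 0.024]
wrist_force: [-0.0, 0.5, 0.9]
opening: -0.0001
grip_force: 0.0
```

Run:
```python
from h import *
where();print(go((-.12,-.0145,.150)))
s=ctrl.state();R=Ro.from_quat(np.roll(s['orientation'],-1)).as_matrix();c,sn=np.cos(p[2]),np.sin(p[2]);print((np.array([[c,sn,0],[-sn,c,0],[0,0,1]])@R).round(3))
```

```text
3.85 vise [-130.8  -16.2] z 172.8 Fv [-0.16  0.44] yawerr 180.03 j [-0.09  0.14 -0.46  0.97  0.05  0.2 ]
(array([ 0.4409, -0.0268,  0.15  ]), array([-0.182,  0.009,  0.38 ]), 'turn to align x', np.float64(18.0))
[[-1.    -0.    -0.008]
 [-0.001  0.999  0.048]
 [ 0.008  0.048 -0.999]]
```

Request:
servo_tool([
  [0, 0.03, 0.2, 0, 0],
  [0, 0.03, 0.39, 0, 0],
  [-0.15, 0.03, 0.39, 0, 0],
  [-0.3, 0.03, 0.39, 0, 0],
  [-0.4, 0.03, 0.39, 0, 0],
  [-0.4, 0.03, 0.39, 0, 0],
])

```text
time_s: 4.6
tcp_pos: [0.4562, -0.0291, 0.1509]
orientation: [0.002, 0.144, 0.989, 0.024]
wrist_force: [-0.2, -0.1, -0.4]
opening: 0.0002
grip_force: 0.0
```

Run:
```python
from h import *
where();snap('side','c.png');im=cv2.imread('pics/c.png')[140:300,240:420]
cv2.imwrite('pics/c2.png',cv2.resize(im,(675,600),interpolation=cv2.INTER_CUBIC))
```

```text
4.6 vise [-104.7  -12.3] z 150.9 Fv [-0.2  -0.16] yawerr 180.29 j [-0.1   0.19 -0.45  0.92  0.05  0.19]
```

View pics/c2.png

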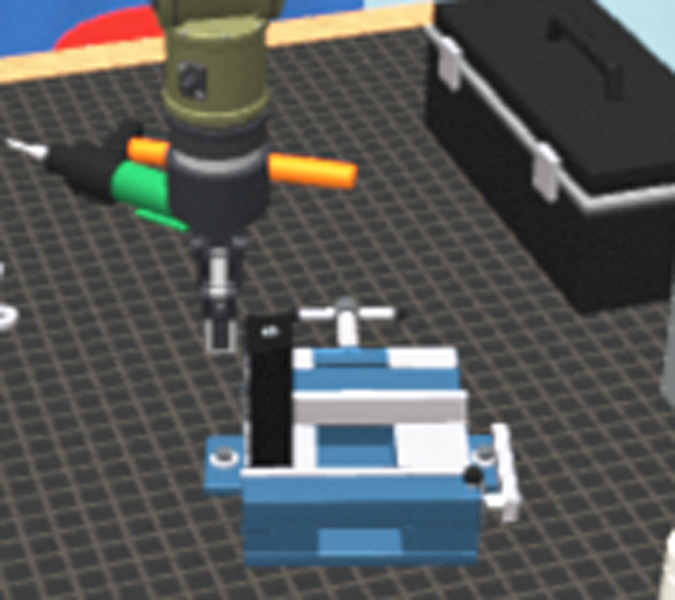

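The finger tip's front edge at (235,350) is about 9 mm from the block's face at (248,340), at the right height. I'll push gently.

Request:
servo_tool([
  [-0.06, 0, 0, 0, 0],
  [-0.11, 0, 0, 0, 0],
  [-0.16, 0, 0, 0, 0],
  [-0.21, 0, 0, 0, 0],
  [-0.26, 0, 0, 0, 0],
  [-0.31, 0, 0, 0, 0],
  [-0.36, 0, 0, 0, 0],
  [-0.41, 0, 0, 0, 0],
])

```text
time_s: 5.65
tcp_pos: [0.4791, -0.036, 0.1506]
orientation: [0.001, 0.143, 0.989, 0.024]
wrist_force: [-0.5, 0.9, 0.9]
opening: -0.0001
grip_force: 0.4
```

Request:
servo_tool([
  [-0.05, 0, 0, 0, 0],
  [-0.1, 0, 0, 0, 0],
  [-0.15, 0, 0, 0, 0],
  [-0.2, 0, 0, 0, 0],
  [-0.25, 0, 0, 0, 0],
  [-0.3, 0, 0, 0, 0],
  [-0.35, 0, 0, 0, 0],
  [-0.35, 0, 0, 0, 0],
])

```text
time_s: 6.65
tcp_pos: [0.4992, -0.0419, 0.1504]
orientation: [0.001, 0.143, 0.989, 0.024]
wrist_force: [-1.1, -0.5, 0.3]
opening: 0.0002
grip_force: 0.0
```

Run:
```python
from h import *
where();snap('side','d.png');im=cv2.imread('pics/d.png')[140:300,240:420]
cv2.imwrite('pics/d2.png',cv2.resize(im,(675,600),interpolation=cv2.INTER_CUBIC))
```

```text
6.65 vise [-59.8 -12.1] z 150.4 Fv [-0.86 -0.82] yawerr 180.31 j [-0.11  0.27 -0.35  0.95  0.05  0.17]
```

View pics/d2.png

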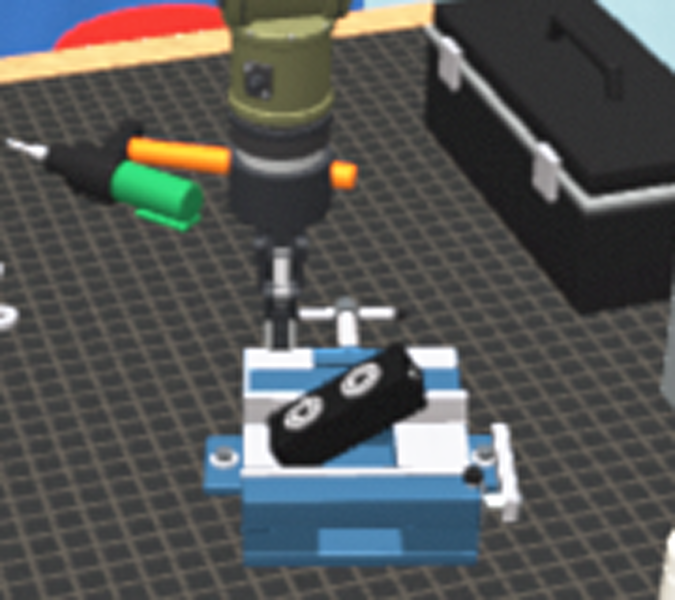

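The block is past tipping and falling bearing-face up: near end at (285,455), top end at (405,370). Next I retreat behind it and go down to the end-push height.

Request:
servo_tool([
  [0.3, 0, 0, 0, 0],
  [0.6, 0, 0, 0, 0],
  [0.8, 0, 0, 0, 0],
  [0.8, 0, 0, 0, 0],
])

```text
time_s: 7.2
tcp_pos: [0.4522, -0.028, 0.1507]
orientation: [0.001, 0.143, 0.989, 0.024]
wrist_force: [0.2, -0.6, -1.2]
opening: 0.0
grip_force: 0.0
```

Run:
```python
from h import *
where();print(go((-.105,-.0145,.050)))
a=snap('side','e.png')[140:300,240:420];b=snap('scene','f.png')[190:340,230:380]
a=cv2.resize(a[50:],(720,440),interpolation=cv2.INTER_CUBIC)[:,180:580];b=cv2.resize(b,(400,400),interpolation=cv2.INTER_CUBIC)
c=np.zeros((440,800,3),np.uint8);c[:,:400]=a;c[:400,400:]=b
cv2.imwrite('pics/e2.png',c[:,:,::-1])
```

```text
7.2 vise [-108.8  -12.4] z 150.7 Fv [ 0.36 -0.5 ] yawerr 180.33 j [-0.1   0.19 -0.46  0.92  0.05  0.19]
(array([ 0.4552, -0.0311,  0.05  ]), array([-0.071, -0.116,  1.675]), 'turn to align x', np.float64(18.03))
```

View pics/e2.png

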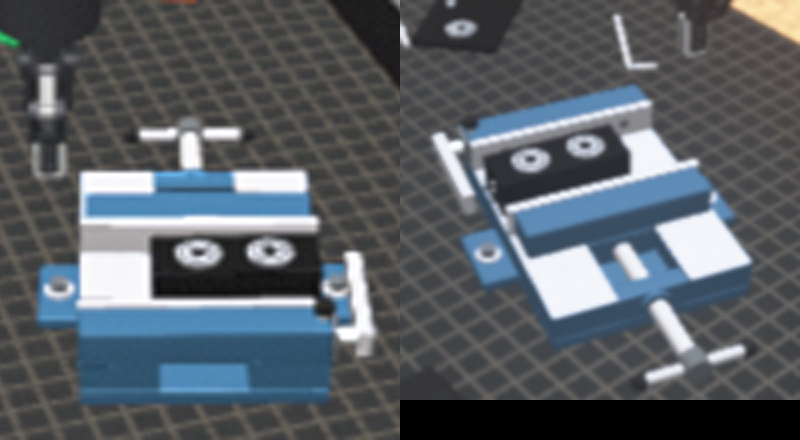

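The block lies bearings up, near end at (152,238–295) in the left half, still short of the stop bar at (357,300).

Run:
```python
from h import *
c,s=np.cos(p[2]),np.sin(p[2]);M=np.array([[c,s],[-s,c]])
for q in((152,239),(318,236),(321,264),(152,267)):
    w=atz('side',240+(q[0]+180)/4-.4,190+q[1]/4-.4,.074);print((M@(w[:2]-p[:2])*1e3).round(1))
for q in((83,152),(88,175),(228,160),(215,125)):
    w=atz('scene',230+q[0]*.375-.4,190+q[1]*.375-.4,.074);print('sc',(M@(w[:2]-p[:2])*1e3).round(1))
```

```text
[-34.9  11.4]
[88.6 13. ]
[ 87.7 -22.7]
[-35.8 -24.2]
sc [ 84.6 -43.7]
sc [91.1 -9. ]
sc [-31.5  18.5]
sc [-41.9 -36.6]
```

Request:
servo_tool([
  [0.1, -0.02, 0.4, 0, 12],
  [0.1, -0.04, 0.8, 0, 12],
  [0.1, -0.07, 1.2, 0, 12],
  [0.1, -0.1, 1.5, 0, 12],
  [0.05, -0.11, 1.66, 0, 12],
  [0, -0.11, 1.68, 0, 12],
])

```text
time_s: 8.05
tcp_pos: [0.4525, -0.0298, 0.0493]
orientation: [0.001, 0.143, 0.989, 0.024]
wrist_force: [-0.4, 0.3, 0.7]
opening: 0.0123
grip_force: 0.0
```

Run:
```python
from h import *
where()
```

```text
8.05 vise [-108.  -14.] z 49.3 Fv [-0.5   0.19] yawerr 180.31 j [-0.1   0.3  -0.62  0.65  0.05  0.19]
```

Request:
servo_tool([
  [-0.2, 0, 0, 0, 12],
  [-0.4, 0, 0, 0, 12],
  [-0.6, 0, 0, 0, 12],
  [-0.75, 0, 0, 0, 12],
  [-0.85, 0, 0, 0, 12],
  [-0.9, 0, 0, 0, 12],
  [-0.95, 0, 0, 0, 12],
  [-1.0, 0, 0, 0, 12],
  [-1.04, 0, 0, 0, 12],
  [-1.08, 0, 0, 0, 12],
])

```text
time_s: 9.3
tcp_pos: [0.5128, -0.0478, 0.049]
orientation: [-0.0, 0.143, 0.989, 0.024]
wrist_force: [-2.7, 0.9, 1.3]
opening: 0.0117
grip_force: 1.5
```

Run:
```python
from h import *
where()
```

```text
9.3 vise [-45.1 -13.8] z 49.0 Fv [-2.81  0.07] yawerr 180.33 j [-0.12  0.39 -0.47  0.71  0.05  0.16]
```

Request:
servo_tool([
  [-0.02, 0, 0, 0, 12],
  [-0.04, 0, 0, 0, 12],
  [-0.06, 0, 0, 0, 12],
  [-0.08, 0, 0, 0, 12],
])

```text
time_s: 9.8
tcp_pos: [0.5187, -0.0495, 0.0492]
orientation: [0.001, 0.143, 0.989, 0.024]
wrist_force: [-2.0, 1.2, -0.9]
opening: 0.0118
grip_force: 1.1
```

Request:
servo_tool([
  [-0.02, 0, 0, 0, 12],
  [-0.04, 0, 0, 0, 12],
  [-0.06, 0, 0, 0, 12],
  [-0.08, 0, 0, 0, 12],
])

```text
time_s: 10.3
tcp_pos: [0.5234, -0.0509, 0.0493]
orientation: [0.001, 0.143, 0.989, 0.024]
wrist_force: [-2.2, 1.5, -0.7]
opening: 0.0121
grip_force: 1.1
```

Request:
servo_tool([
  [-0.02, 0, 0, 0, 12],
  [-0.04, 0, 0, 0, 12],
  [-0.06, 0, 0, 0, 12],
  [-0.08, 0, 0, 0, 12],
])

```text
time_s: 10.8
tcp_pos: [0.528, -0.0522, 0.0493]
orientation: [0.001, 0.143, 0.989, 0.024]
wrist_force: [-3.0, 0.5, -0.7]
opening: 0.0123
grip_force: 1.1
```

Request:
servo_tool([
  [-0.02, 0, 0, 0, 12],
  [-0.04, 0, 0, 0, 12],
  [-0.06, 0, 0, 0, 12],
  [-0.08, 0, 0, 0, 12],
])

```text
time_s: 11.3
tcp_pos: [0.5296, -0.0527, 0.049]
orientation: [-0.002, 0.143, 0.989, 0.025]
wrist_force: [-9.0, 2.8, 5.3]
opening: 0.0119
grip_force: 4.8
```

Request:
servo_tool([
  [-0.01, 0, 0, 0, 12],
  [-0.01, 0, 0, 0, 12],
  [-0.01, 0, 0, 0, 12],
  [-0.01, 0, 0, 0, 12],
])

```text
time_s: 11.8
tcp_pos: [0.5296, -0.0527, 0.0489]
orientation: [-0.002, 0.143, 0.989, 0.025]
wrist_force: [-8.4, 3.5, 4.5]
opening: 0.012
grip_force: 4.6
```

Run:
```python
from h import *
where()
```

```text
11.8 vise [-27.6 -13.6] z 48.9 Fv [-9.06  0.88] yawerr 180.33 j [-0.13  0.42 -0.42  0.73  0.05  0.16]
```

Firmly on the stop: about 7 N with the far end at x ≈ 108 mm, within the given 95–121. I back off, rise, and go round to the jaw's back.

Request:
servo_tool([
  [0.05, 0, 0, 0, 12],
  [0.3, 0, 0, 0, 12],
  [0.35, 0, -0.6, 0, 0],
  [0.35, 0, -1.3, 0, 0],
  [0.1, 0.5, -1.3, 1, 0],
  [-0.2, 1.1, -1.3, 2, 0],
  [-0.6, 1.6, -1.3, 3, 0],
  [-1.0, 2.1, -1.3, 4, 0],
  [-1.13, 2.3, -1.3, 5, 0],
  [-1.13, 2.3, -1.3, 6, 0],
])

```text
time_s: 13.05
tcp_pos: [0.6384, 0.0565, 0.1339]
orientation: [-0.01, 0.621, 0.784, 0.023]
wrist_force: [-0.6, -0.5, 0.4]
opening: 0.0001
grip_force: 0.0
```

Request:
servo_tool([
  [0, 0, 0, 1, 0],
  [0, 0, 0, 2, 0],
  [0, 0, 0, 3, 0],
  [0, 0, 0, 3, 0],
  [0, 0, 0, 3, 0],
])

```text
time_s: 13.68
tcp_pos: [0.6368, 0.0555, 0.1338]
orientation: [-0.016, 0.8, 0.599, 0.018]
wrist_force: [0.4, -0.4, 0.8]
opening: -0.0001
grip_force: 0.0
```

Run:
```python
from h import *
where();print(go((.04,.122,.050)))
b=snap('scene','g.png')[170:320,230:380]
cv2.imwrite('pics/g2.png',cv2.resize(b,(600,600),interpolation=cv2.INTER_CUBIC)[:,:,::-1])
```

```text
13.68 vise [ 43.8 120.9] z 133.8 Fv [ 0.49 -0.23] yawerr 90.44 j [ 0.06  0.5  -0.03  1.03  0.05  1.92]
(array([0.6335, 0.0576, 0.05  ]), array([-0.049, -0.058,  1.397]), 'turn to align x', np.float64(9.04))
```

View pics/g2.png

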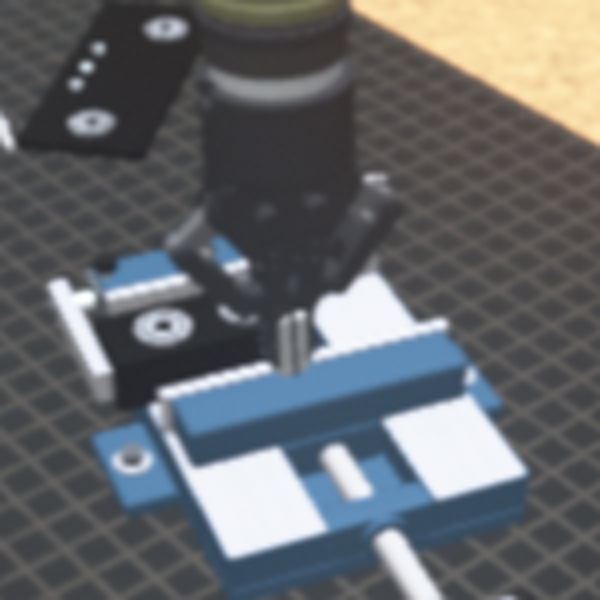

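The block's end sits against the stop bar at (100,370), and the gripper is above and behind the jaw. I descend and push.

Request:
servo_tool([
  [0, -0.05, 0.5, 0, 0],
  [0, -0.05, 1.0, 0, 0],
  [0, -0.05, 1.35, 0, 0],
  [0, -0.05, 1.4, 0, 0],
  [0, -0.05, 1.4, 0, 0],
])

```text
time_s: 14.35
tcp_pos: [0.6349, 0.0603, 0.0501]
orientation: [-0.016, 0.801, 0.598, 0.018]
wrist_force: [1.1, 0.6, -0.9]
opening: 0.0003
grip_force: 0.0
```

Request:
servo_tool([
  [-0.1, 0, 0, 0, 0],
  [-0.2, 0, 0, 0, 0],
  [-0.3, 0, 0, 0, 0],
  [-0.36, 0, 0, 0, 0],
  [-0.42, 0, 0, 0, 0],
  [-0.48, 0, 0, 0, 0],
  [-0.54, 0, 0, 0, 0],
  [-0.6, 0, 0, 0, 0],
])

```text
time_s: 15.35
tcp_pos: [0.6245, 0.027, 0.0481]
orientation: [-0.017, 0.801, 0.598, 0.019]
wrist_force: [-0.5, 4.0, 1.7]
opening: 0.0002
grip_force: 2.2
```

Run:
```python
from h import *
where()
```

```text
15.35 vise [40.3 90.1] z 48.1 Fv [-1.63  3.71] yawerr 90.35 j [ 0.02  0.54 -0.19  0.82  0.05  1.88]
```

Request:
servo_tool([
  [-0.05, 0, 0, 0, 0],
  [-0.1, 0, 0, 0, 0],
  [-0.15, 0, 0, 0, 0],
  [-0.2, 0, -0.01, 0, 0],
  [-0.25, 0, -0.01, 0, 0],
  [-0.3, 0, -0.01, 0, 0],
  [-0.35, 0, -0.02, 0, 0],
  [-0.4, 0, -0.02, 0, 0],
  [-0.44, 0, -0.02, 0, 0],
  [-0.48, 0, -0.02, 0, 0],
])

```text
time_s: 16.6
tcp_pos: [0.6161, -0.0011, 0.0477]
orientation: [-0.017, 0.801, 0.598, 0.019]
wrist_force: [-1.4, 6.5, 3.6]
opening: -0.0
grip_force: 3.3
```

Run:
```python
from h import *
where()
```

```text
16.6 vise [40.3 60.8] z 47.7 Fv [-3.18  5.81] yawerr 90.33 j [-0.03  0.53 -0.21  0.81  0.05  1.83]
```

Request:
servo_tool([
  [-0.03, 0, 0, 0, 0],
  [-0.06, 0, 0, 0, 0],
  [-0.09, 0, 0, 0, 0],
  [-0.12, 0, 0, 0, 0],
  [-0.14, 0, 0, 0, 0],
])

```text
time_s: 17.23
tcp_pos: [0.6137, -0.009, 0.0477]
orientation: [-0.017, 0.801, 0.598, 0.019]
wrist_force: [-0.9, 6.7, 5.5]
opening: -0.0001
grip_force: 3.4
```

Request:
servo_tool([
  [-0.02, 0, 0, 0, 0],
  [-0.04, 0, 0, 0, 0],
  [-0.06, 0, 0, 0, 0],
])

```text
time_s: 17.6
tcp_pos: [0.6127, -0.0124, 0.0476]
orientation: [-0.017, 0.801, 0.598, 0.019]
wrist_force: [-1.3, 6.7, 5.5]
opening: -0.0002
grip_force: 3.4
```

Run:
```python
from h import *
where()
```

```text
17.6 vise [40.3 49. ] z 47.6 Fv [-3.19  5.99] yawerr 90.33 j [-0.05  0.53 -0.22  0.81  0.05  1.81]
```

Request:
servo_tool([
  [-0.02, 0, 0, 0, 0],
  [-0.04, 0, 0, 0, 0],
  [-0.06, 0, 0, 0, 0],
])

```text
time_s: 17.98
tcp_pos: [0.6125, -0.013, 0.0477]
orientation: [-0.019, 0.8, 0.599, 0.021]
wrist_force: [0.2, 16.0, 4.0]
opening: 0.0002
grip_force: 7.9
```

Request:
servo_tool([
  [-0.02, 0, 0, 0, 0],
  [-0.04, 0, 0, 0, 0],
])

```text
time_s: 18.23
tcp_pos: [0.6125, -0.013, 0.0478]
orientation: [-0.02, 0.8, 0.599, 0.023]
wrist_force: [1.3, 22.2, 5.2]
opening: 0.0
grip_force: 10.8
```

Request:
servo_tool([
  [0.01, 0, 0, 0, 0],
  [0.01, 0, 0, 0, 0],
  [0.01, 0, 0, 0, 0],
  [0.01, 0, 0, 0, 0],
])

```text
time_s: 18.73
tcp_pos: [0.6125, -0.0129, 0.0477]
orientation: [-0.02, 0.8, 0.599, 0.022]
wrist_force: [1.4, 18.8, 5.0]
opening: 0.0
grip_force: 9.1
```

Request:
servo_tool([
  [0.04, 0, 0, 0, 0],
  [0.08, 0, 0, 0, 0],
  [0.14, 0, 0, 0, 0],
  [0.3, 0, 0, 0, 0],
  [0.6, 0, 0, 0, 0],
  [0.8, 0, -0.6, 0, 0],
  [0.8, 0, -1.4, 0, 0],
  [0.8, 0, -2.2, 0, 0],
  [0.8, 0, -2.2, 0, 0],
])

```text
time_s: 19.85
tcp_pos: [0.627, 0.0219, 0.1859]
orientation: [-0.013, 0.801, 0.598, 0.022]
wrist_force: [-0.2, 0.3, 0.4]
opening: 0.0
grip_force: 0.0
```

Run:
```python
from h import *
where()
a=snap('side','k.png')[205:305,280:400];b=snap('scene','l.png')[190:340,230:380]
c=np.zeros((400,800,3),np.uint8);c[:400,:400]=cv2.resize(a,(480,400),interpolation=cv2.INTER_CUBIC)[:,60:460];c[:,400:]=cv2.resize(b,(400,400),interpolation=cv2.INTER_CUBIC)
cv2.imwrite('pics/k2.png',c[:,:,::-1])
```

```text
19.85 vise [44.1 86. ] z 185.9 Fv [-0.26  0.26] yawerr 90.35 j [0.01 0.44 0.02 1.13 0.05 1.87]
```

View pics/k2.png

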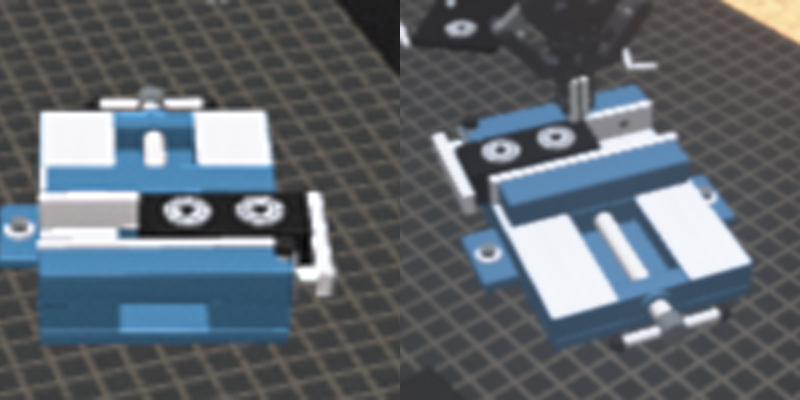

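The block lies bearings up, square between the jaws, with its end at (308,215) on the stop bar; the robot is clear.

```bash
python3 -c "
from workcell import ctrl
print(ctrl.close_job())"
```

```text
the job is handed in; nothing more can be done
None
```

I tipped the block bearing face up, pressed it on the work stop with about 7 N, nipped it between the jaws with an estimated 13–16 N, and handed the job in at about 20 s; no verdict came back.

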